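# Seat the collet holder in the tool-setting stand

### The arm

A 7-joint arm with a two-finger parallel gripper is mounted at the origin on the work surface; the furniture and walls round the work are solid. World frame = base frame: x ahead of the robot, y to its left, z up, the work surface at z = 0. Lengths are in m, angles in rad, forces in N, time in s.
With the tool pointing down it reaches from about 0.4 to 0.85 m from the base axis. Payload 4.5 kg.
Tool frame: the origin (TCP) lies at the very end of the fingers, on their centre line; the grasp point (between the pads) lies 19 mm behind it; z points along the fingers, y is the line along which they close (so a half turn about z gives the same grasp; the last joint's range is limited). The gripper opens to 88 mm and grips with 3 to 60 N. Pads are 18 mm wide; open, the fingers measure 123 mm over their backs; the gripper's body (75 mm by 187 mm) begins 45 mm behind the grasp point.
Start: joints at [-1.209, 0.689, -0.195, 1.565, 0.157, 0.902, -0.215], TCP at [0.201, 0.592, 0.239] pointing down, gripper open.
Joint ranges: [-3.01, 3.01], [-0.46, 2.08], [-1.47, 1.51], [0.13, 2.56], [-1, 4.14], [0.04, 2.09], [-2.66, 2.66]. Speed limits (rad/s): [2.57, 2.57, 3.14, 3.14, 3.14, 3.14, 3.14].

### API

Orientations are given as a unit quaternion [x, y, z, w].
In Python, from plant import r gives the robot as it stands. The module is installed in compiled form; this text tells all that it offers.
- The arm moves only by the tool step_arm, never from a script. Its argument "increments" is a list of rows, each a list of 2 entries, a list of its own where there are three numbers: the shift along the world's x, y, z in cm, then the turn, a rotation vector about the world's x, y, z in degrees. A call has exactly 10 rows; each row shifts and turns the commanded pose from where the row before left it; what a row does not reach is not made up. A row lasts 1/10 s, in which the tool goes at most 50 mm and 8.59 degrees, less where a joint would pass 70% of its speed; a pose out of reach is approached as far as the arm can. A call is refused whole if a number of a shift passes 5 or a number of a turn 8.59, either way. A call with a gripper value outside its range is refused whole. "fingers" is the opening, from 0 (shut) to 1 (fully open), set as the call begins (left out, the last holds). The fingers move at their own pace and stop on an object; "grip_force" is the grip in N (left out, the last holds). Time passes only in rows, so rows that do not move let the fingers close, or fill a call up. It gives the time, the measured TCP pose, the force, the opening and the grip force at its end, in the units of the state.
- r.get_state(): the state, without advancing time (a new reading comes with each control period).
- r.snapshot(name): name is "side" or "top" or "wrist"; returns (picture, depth): 384x512x3 uint8, red, green, blue; 384x512 float32, m along the optical axis (not along the pixel's ray), 0 where there is no reading.
- r.calibration(name): a dict with "fov_y" (degrees; the focal length in pixels is half the picture's height over the tangent of half this angle, whatever the lens; pixels are square), "cx", "cy" (the principal point, pixels), "k1" (the pictures are not rectified: a ray, as slopes to the right and down, at radius r is drawn at 1 + k1 r^2 times it, then the intrinsics apply), "R" (3x3) and "t" (3): a world point X has camera coordinates R X + t. Camera axes: x right, y down, z forward; pixel columns grow to the right and rows downward; lengths in m; the calibration is good to about 2 mm. A picture is of the moment at which its call begins: read the wrist's pose just before it. calibration takes no time and is no camera call; for the wrist camera it gives the pose at the moment of the call.
- r.finish_job(): hands the job in; it is judged then, once.
The state is a dict: "clock": time; "q": joint angles; "qd": joint speeds; "joint_torque": joint torques, N m; "tool_pos": TCP position; "eef_rot": TCP orientation; "contact_force": force on the tool from outside, world axes, zero at the start; "moment": the same for the moment, N m; "opening": opening from 0.0 (shut) to 1.0 (fully open); "finger_force": force on a finger pad.
Only numpy, scipy, OpenCV 4.12 (cv2) and the standard library are available. Lean on these libraries where they do the work, as an engineer would, in place of code of your own. Each camera call takes 0.05 s, during which the arm holds its last target. There are 200 camera calls.

### The job

Take the collet holder (the tool with the hexagon nut) out of the blue rack and seat it in the spindle of the grey stand: rest it lightly on the two drive dogs and turn it by feel until its slots drop over them, then press it down until the spring gripper snaps on its pull stud and the flange lies fully home on the spindle nose, and let go. Be gentle with it: a push of two kilos is plenty, four would bruise the dogs. Leave the drill chuck in the rack.

Things in the scene. Friction and masses are not known exactly. Their poses are not given: they have to be found in the camera images.
- collet_holder: steel router tool holder, 0.34 to 0.5 kg, upright in a rack pocket; z up along its axis, origin at the centre of the flange's flat underside. Above: flange 50 mm across to z = 18 mm, round body 32 mm across to 38, dark hexagon nut to 60, cutter stub 6 mm thick to 76. Below: taper shank and pull stud. Two drive slots 16 mm wide, 8 mm deep, through the flange at its own +x and -x.
- grip (a point): where to grip the collet holder: on its axis, 48 mm above its origin, in the middle of the hexagon nut. Nut 30 mm across flats; the normals of its flats lie along the holder's own x axis (through the drive slots) and at 60 and 120 deg from it. Its axes are the holder's.
- stud_end (a point): lowest point of the collet holder, 68 mm below its origin: end of the pull stud (ball head 10 mm across). The shank above tapers from 17.8 mm across at 48 mm below the origin to 31.8 mm at the flange, so the holder must rise 68 mm to leave the rack, and some 150 mm to be carried over the drill chuck.
- drill_chuck: black drill chuck, 41 mm across, with the same shank and flange, in the rack's other pocket, 100 mm away; origin at the centre of its flange's underside, top 74 mm higher. It is not needed and stays there.
- rack: blue sheet-metal rack, fixed, 90 x 200 mm, 78 mm high; origin under its centre, z up. Two round holes 36 mm across in its top at y = +50 and -50 mm in its own frame; each tool hangs in one by its flange, which lies on the top, 78 mm over the table.
- stand: grey tool-setting stand, fixed: foot 118 x 118 mm, round housing 85 mm across, upright steel spindle, nose face 95 mm over the table; origin under its centre, z up, brake knob at its -x. The brake holds the spindle to 0.4 N m: a holder pressed on the dogs with up to 15 N slides round on them, one pressed much harder turns the spindle along. The holder fits either way round (half a turn).
- nose (a point): centre of the spindle's flat nose face, at the mouth of its tapered bore; the holder's origin lies here when home (0.4 mm play all round). Fixed to the stand, its axes are the stand's. The pull stud meets the gripper's spring balls about 8 mm above home; a push of 10 to 18 N, the holder's weight included, snaps it past them, then they hold it down.
- dog_tops (a point): on the spindle's axis at the height of the dogs' tops, 10 mm over the nose. Two opposite dogs, 13 mm wide with 1.5 mm lead, 18.5 to 31 mm from the axis. Their angle is not measured (it can be seen from above): the spindle is left up to 0.8 rad either way of where the dogs point along the stand's x and -x. Within about 0.1 rad of it the slots drop over them.
Not all that is in view belongs to the job. What is shaped like the collet_holder but orange is not meant.

How it is judged:
By the outcome, as a careful person would: the job done as asked, in the order asked, and still so for the second after the job is handed in, with the robot touching nothing.
It also fails if it takes over 58 s, if anything falls off the work surface, if the arm or the gripper's body presses on something with over 40 N, if the wrist force passes 120 N, or if a joint passes its speed limit or range.

## Working session

There is one attempt and no reset: what is moved stays moved. The work goes in short steps, Python scripts to look and compute and a tool call to move; the robot and the scene stay as the last step left them, time stands still between calls to the robot, and variables do not carry over. Pictures are saved under pics/ and viewed, at most 10 in all, crops included, and the job is handed in when it is done.

Besides the shell and the picture viewer there is one more tool, called after "Emit:" by a JSON object that holds its "fn" and its "kwargs". step_arm: Moves the arm, as the interface text tells. Its arguments: {"type":"object","properties":{"increments":{"type":"array","items":{"type":"array"}},"fingers":{"type":"number"},"grip_force":{"type":"number"}},"required":["increments"]}

```bash
mkdir -p pics
cat > h.py <<'E'
import numpy as np, cv2
from plant import r
def snap(n):
    c=r.calibration(n); p,d=r.snapshot(n); np.savez('pics/%s.npz'%n,p=p,d=d,**{k:np.array(v) for k,v in c.items()}); return p,d,c
def load(n):
    z=np.load('pics/%s.npz'%n); return z['p'],z['d'],{k:z[k] for k in('fov_y','cx','cy','k1','R','t')}
def rays(c,uv):
    f=192/np.tan(np.radians(float(c['fov_y']))/2)
    K=np.array([[f,0,c['cx']],[0,f,c['cy']],[0,0,1]],float)
    return cv2.undistortPointsIter(np.array(uv,float).reshape(-1,1,2),K,np.array([float(c['k1']),0,0,0]),None,None,(3,40,1e-9)).reshape(-1,2)
def onz(c,uv,z):
    xy=rays(c,uv); D=np.c_[xy,np.ones(len(xy))]@np.array(c['R']); o=-np.array(c['R']).T@np.array(c['t'])
    return o+D*((z-o[2])/D[:,2])[:,None]
def cloud(d,c):
    v,u=np.mgrid[:d.shape[0],:d.shape[1]]
    xy=rays(c,np.c_[u.ravel(),v.ravel()]); P=np.c_[xy,np.ones(len(xy))]*d.ravel()[:,None]
    return ((P-np.array(c['t']))@np.array(c['R'])).reshape(*d.shape,3)
def save(n,p): cv2.imwrite('pics/'+n+'.png',p[:,:,::-1])
E
python3 - <<'E'
from h import *
a=snap('top')[0];b=snap('side')[0]
save('top1',a);save('side1',b)
s=r.get_state();print(s)
for n in('top','side'):
  c=r.calibration(n);print(n,c['fov_y'],c['k1'],-np.array(c['R']).T@np.array(c['t']))
E
```

```text
{'clock': 0.1, 'q': array([-1.20921158,  0.68990786, -0.19450757,  1.56621415,  0.15728687,
        0.90247723, -0.21511368]), 'qd': array([-0.00222683, -0.00150756,  0.00095629, -0.00261182,  0.00151367,
       -0.00083807, -0.00052416]), 'joint_torque': array([-3.56183715e-03, -5.28499210e+01, -1.27158388e+00, -1.53837579e+01,
       -5.25616540e-02,  2.07889774e-03,  5.21151480e-05]), 'tool_pos': array([0.2010822 , 0.59118831, 0.23799196]), 'eef_rot': array([ 1.63139051e-01,  9.86602755e-01, -8.05576923e-04, -7.70134262e-05]), 'contact_force': array([ 0.75555181, -0.86909112, -0.55483233]), 'moment': array([-0.01094806, -0.02249817,  0.00221803]), 'finger_force': 0.0, 'opening': 1.0013748928638404}
top 49.132359835972125 -0.1055036944281895 [ 0.3563174  -0.03593517  1.11020982]
side 43.09352405818824 -0.060412727261531955 [-0.02269427 -0.99753489  0.57820662]
```

View pics/top1.png

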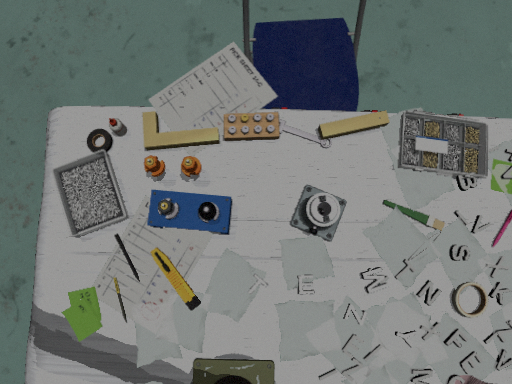

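View pics/side1.png

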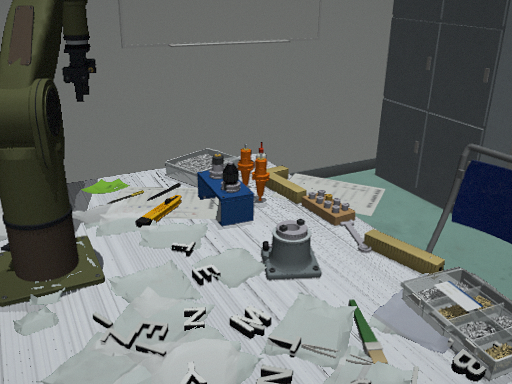

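Candidates for the collet holder are the steel tool at (168,208) in the blue rack, the black chuck at (208,211), and the orange look-alikes at (154,166) and (190,166), which stand outside the rack. The steel tool in the rack fits. The stand is at (322,210). I'll confirm with one enlarged crop.

Run:
```python
from h import *
p,d,c=load('top')
A=cv2.resize(p[180:240,143:237],None,fx=6,fy=6,interpolation=cv2.INTER_CUBIC)
B=cv2.resize(p[180:243,287:352],None,fx=6,fy=6,interpolation=cv2.INTER_CUBIC)
im=np.zeros((600,800,3),np.uint8)
A=cv2.resize(A,(420,268));B=cv2.resize(B,(380,368))
im[:268,:420]=A; im[:368,420:]=B
save('crop1',im[:370])
X=cloud(d,c)
for uv in [(168,208),(208,211),(323,209)]:print(X[uv[1],uv[0]])
# rack: blue mask top at z~.078
hsv=cv2.cvtColor(p,cv2.COLOR_RGB2HSV)
m=(hsv[:,:,0]>100)&(hsv[:,:,0]<125)&(hsv[:,:,1]>120)&(abs(X[:,:,2]-.078)<.008)
m[:170]=0
m=cv2.morphologyEx(m.astype(np.uint8),cv2.MORPH_CLOSE,np.ones((3,3)))
print('rack',cv2.minAreaRect(X[m>0][:,:2].astype(np.float32)),m.sum())
def top(x,y,R,z0,z1):
    k=(np.hypot(X[:,:,0]-x,X[:,:,1]-y)<R)&(X[:,:,2]>z0)&(X[:,:,2]<z1); return k.sum(),X[k].mean(0),cv2.minEnclosingCircle(X[k][:,:2].astype(np.float32))
x,y,_=X[208,168]
for a in[(.08,.1),(.125,.145)]:print(top(x,y,.05,*a))
x,y,_=X[209,323]
print(top(x,y,.06,.085,.115))
print(top(x,y,.06,.1,.115))
```

```text
[0.47037818 0.156539   0.13775287]
[0.46454401 0.06167557 0.14710183]
[ 0.49157793 -0.227543    0.01388457]
rack ((0.4610782563686371, 0.08085038512945175), (0.28571492433547974, 0.12969890236854553), 72.52220153808594) 2188
(np.int64(227), array([0.47171642, 0.1563247 , 0.088564  ]), ((0.4705689549446106, 0.15647172927856445), 0.04984332621097565))
(np.int64(151), array([0.47468989, 0.16483638, 0.13711394]), ((0.47549793124198914, 0.16587263345718384), 0.016857843846082687))
(np.int64(499), array([ 0.4819751 , -0.21400343,  0.095321  ]), ((0.48288121819496155, -0.21375344693660736), 0.041933823376894))
(np.int64(62), array([ 0.48201612, -0.21482728,  0.10401246]), ((0.4827914535999298, -0.21499031782150269), 0.031192291527986526))
```

View pics/crop1.png

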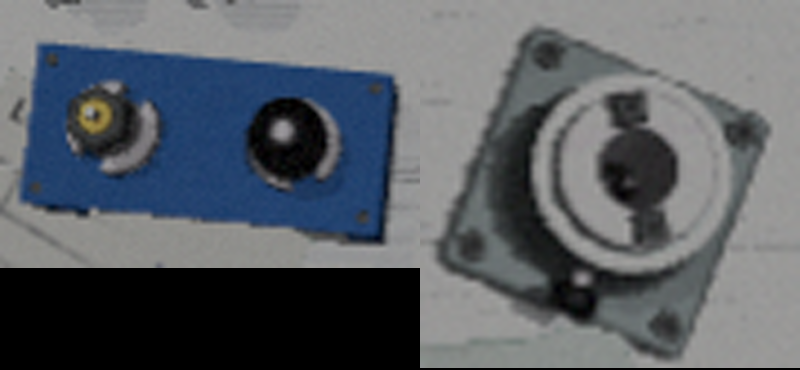

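The crop confirms the target: a steel holder with a dark nut near (166,207), the chuck near (207,210), and the stand with two dogs near (322.6,198.3) and (326.3,219).

Run:
```python
from h import *
from scipy.spatial.transform import Rotation as T
p,d,c=load('top')
D=onz(c,[(322.6,198.3),(326.3,219)],.105);print(D,D.mean(0),np.degrees(np.arctan2(*(D[0]-D[1])[1::-1])))
N=onz(c,[(143+94/4.468,180+116/4.468)],.154);print(N)
S=onz(c,[(143+140/4.468,180+95/4.468),(143+100/4.468,180+162/4.468)],.096);print(S,np.degrees(np.arctan2(*(S[0]-S[1])[1::-1])))
s=r.get_state();w=r.calibration('wrist');o=-np.array(w['R']).T@w['t'];Rt=T.from_quat(s['eef_rot']).as_matrix()
print('cam in tool',Rt.T@(o-s['tool_pos']),(np.array(w['R'])@Rt).round(3),w['fov_y'])
```

```text
[[ 0.50649071 -0.21074706  0.105     ]
 [ 0.45621228 -0.219561    0.105     ]] [ 0.48135149 -0.21515403  0.105     ] 9.943067349803696
[[0.47296186 0.16274111 0.154     ]]
[[0.49220041 0.15011924 0.096     ]
 [0.45493263 0.17015727 0.096     ]] -28.265893955408973
cam in tool [ 7.97764263e-02 -1.39949934e-04 -1.45626685e-01] [[ 0.001  1.    -0.   ]
 [-0.952  0.001 -0.306]
 [-0.306  0.     0.952]] 61.09693736519043
```

Emit:
{"fn": "step_arm", "kwargs": {"increments": [[[2.6,-4.0,0],[0,0,0]],[[2.6,-4.0,0],[0,0,0]],[[2.6,-4.0,0],[0,0,0]],[[2.6,-4.0,0],[0,0,0]],[[2.6,-4.0,0],[0,0,0]],[[2.6,-4.0,0],[0,0,0]],[[2.6,-4.0,0],[0,0,0]],[[2.6,-4.0,0],[0,0,0]],[[2.6,-4.0,0.5],[0,0,0]],[[2.6,-4.0,0.5],[0,0,0]]]}}

```text
clock: 1.1
tool_pos: [0.4617, 0.1898, 0.2486]
eef_rot: [0.163, 0.987, -0.0, -0.0]
contact_force: [0.7, 0.6, 0.4]
opening: 1.002
finger_force: 0.0
```

Run:
```python
from h import *
p,d,c=snap('wrist')
f=192/np.tan(np.radians(c['fov_y'])/2)
def proj(P):
    q=np.array(c['R'])@P+c['t'];x=q[:2]/q[2];x=x*(1+c['k1']*(x@x));return x*f+[c['cx'],c['cy']]
u=proj(np.array([.472,.163,.11])).astype(int);print(u,r.get_state()['tool_pos'])
x0=max(0,u[0]-90);y0=max(0,u[1]-75);print(x0,y0)
save('w1',cv2.resize(p[y0:y0+150,x0:x0+180],None,fx=4,fy=4,interpolation=cv2.INTER_CUBIC))
```

```text
[231 200] [0.46732678 0.18012633 0.24906509]
141 125
```

View pics/w1.png

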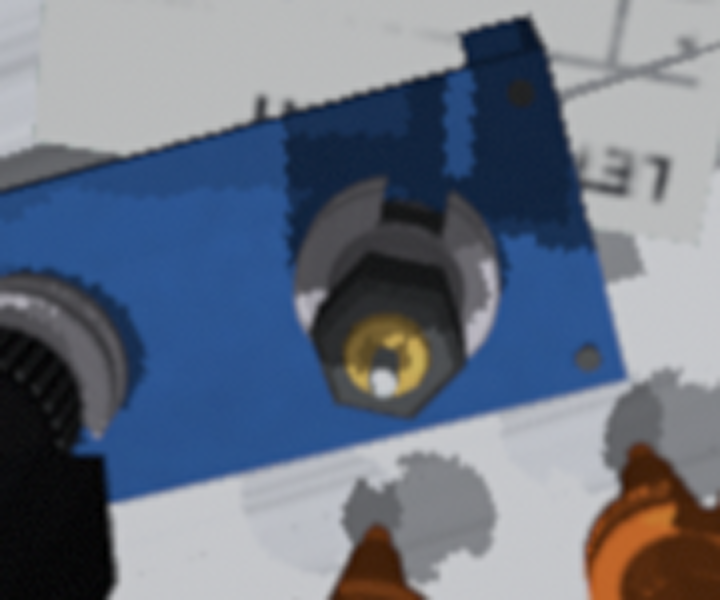

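The picture shows the holder's axis at the brass ring, crop (387,357). A slot mouth is visible at the back, with corners at crop (387,178) and (447,193). The nut's top corners are near (312,330), (335,403), (405,418) and (465,355).

Run:
```python
from h import *
p,d,c=load('wrist')
w=lambda L,z:onz(c,[(141+(a-1.5)/4,125+(b-1.5)/4) for a,b in L],z)
ax=w([(387,357)],.138)[0];tip=w([(383,383)],.154)[0];print(ax,tip)
S=w([(387,178),(447,193)],.096);m=S.mean(0);print(S,np.linalg.norm(S[0]-S[1]),np.hypot(*(m-ax)[:2]),np.degrees(np.arctan2(*(m-ax)[1::-1])))
e=S[1]-S[0];print('edge-normal',np.degrees(np.arctan2(e[1],e[0]))+90)
H=w([(312,330),(335,403),(405,418),(465,355)],.138)-ax
print(np.degrees(np.arctan2(H[:,1],H[:,0])),np.hypot(H[:,0],H[:,1]))
X=cloud(d,c)
k=(abs(X[:,:,2]-.096)<.004)&(np.hypot(X[:,:,0]-ax[0],X[:,:,1]-ax[1])<.035)
Q=X[k][:,:2];print(k.sum(),cv2.minEnclosingCircle(Q.astype(np.float32)))
k=(abs(X[:,:,2]-.138)<.004)&(np.hypot(X[:,:,0]-ax[0],X[:,:,1]-ax[1])<.025)
Q=X[k][:,:2];print(k.sum(),Q.mean(0),cv2.minEnclosingCircle(Q.astype(np.float32)),X[k][:,2].mean())
print(r.get_state()['tool_pos'])
```

```text
[0.47642163 0.16868785 0.138     ] [0.47577214 0.16897079 0.154     ]
[[0.44869507 0.17624315 0.096     ]
 [0.45667159 0.18843522 0.096     ]] 0.014569543294147263 0.027383679469613766 150.0978159089792
edge-normal 146.80574840166145
[-129.89477368  -65.69119897   -4.28529277   72.87115292] [0.0167857  0.01548527 0.01450249 0.01648023]
714 ((0.4760253429412842, 0.16875644028186798), 0.025268610566854477)
920 [0.47432943 0.16949847] ((0.4756220877170563, 0.16871798038482666), 0.017234446480870247) 0.13787260005192653
[0.46732678 0.18012633 0.24906509]
```

Emit:
{"fn": "step_arm", "kwargs": {"increments": [[[0.5,-0.7,0],[0,0,5.8]],[[0.5,-0.7,0],[0,0,5.8]],[[0.3,-0.5,0],[0,0,5.7]],[[0,0,-2],[0,0,0]],[[0,0,-2],[0,0,0]],[[0,0,-2],[0,0,0]],[[0,0,-1],[0,0,0]],[[0,0,0],[0,0,0]],[[0,0,0],[0,0,0]],[[0,0,0],[0,0,0]]], "fingers": 0.65, "grip_force": 30}}

```text
clock: 2.15
tool_pos: [0.4747, 0.1731, 0.1796]
eef_rot: [0.013, 1.0, 0.0, 0.001]
contact_force: [-0.8, -0.2, -0.1]
opening: 0.648
finger_force: 0.0
```

Run:
```python
from h import *
from scipy.spatial.transform import Rotation as T
s=r.get_state();R=T.from_quat(s['eef_rot']).as_matrix();print(s['tool_pos'],np.degrees(np.arctan2(R[1,1],R[0,1])),R[:,2],s['opening'],s['q'])
print(s['tool_pos']*1-[.476,.1687,.107])
```

```text
[0.47474366 0.17310601 0.17956234] 88.52230871132134 [ 1.51145237e-03  7.60150200e-04 -9.99998569e-01] 0.6481833450566071 [-0.25442627  0.63524878 -0.29774043  1.98124594  0.32885252  0.56943525
  0.76886931]
[-0.00125634  0.00440601  0.07256234]
```

Run:
```python
from h import *
p,d,c=snap('wrist')
X=cloud(d,c)
a=np.array([.476,.1687])
rr=np.hypot(X[:,:,0]-a[0],X[:,:,1]-a[1])
for z,R in((.096,.035),(.138,.025)):
    k=(abs(X[:,:,2]-z)<.003)&(rr<R); Q=X[k][:,:2].astype(np.float32)
    print(z,k.sum(),cv2.minEnclosingCircle(Q),X[k][:,2].mean())
    if z==.138:
        h=cv2.convexHull(Q)[:,0]; best=[]
        for t in range(-61,0):
            n=[np.array([np.cos(np.radians(t+60*i)),np.sin(np.radians(t+60*i))]) for i in range(3)]
            w=[np.ptp(h@v) for v in n]; best.append((sum(w),t,np.round(w,4)))
        print(sorted(best,key=lambda b:b[0])[:3])
```

```text
0.096 1164 ((0.4759548604488373, 0.16860836744308472), 0.025255965068936348) 0.09569140371914493
0.138 1520 ((0.47581809759140015, 0.16864068806171417), 0.01693006604909897) 0.13796364163777397
[(np.float64(0.08981009480476371), -32, array([0.0301, 0.03  , 0.0297])), (np.float64(0.08988542712058814), -31, array([0.0301, 0.0299, 0.0299])), (np.float64(0.0900280204059957), -33, array([0.0303, 0.0302, 0.0295]))]
```

The second measurement agrees: axis (0.4759, 0.1686), flats at -31.7°. Descending to grip.

Emit:
{"fn": "step_arm", "kwargs": {"increments": [[[0.12,-0.45,0],[0,0,-0.2]],[[0,0,-2],[0,0,0]],[[0,0,-2],[0,0,0]],[[0,0,-2],[0,0,0]],[[0,0,-1.2],[0,0,0]],[[0,0,0],[0,0,0]],[[0,0,0],[0,0,0]],[[0,0,0],[0,0,0]],[[0,0,0],[0,0,0]],[[0,0,0],[0,0,0]]]}}

```text
clock: 3.2
tool_pos: [0.4758, 0.1683, 0.1073]
eef_rot: [0.015, 1.0, 0.0, 0.001]
contact_force: [0.1, 0.2, 0.3]
opening: 0.65
finger_force: 0.0
```

Emit:
{"fn": "step_arm", "kwargs": {"increments": [[[0,0,0],[0,0,0]],[[0,0,0],[0,0,0]],[[0,0,0],[0,0,0]],[[0,0,0],[0,0,0]],[[0,0,0],[0,0,0]],[[0,0,0],[0,0,0]],[[0,0,0],[0,0,0]],[[0,0,0],[0,0,0]],[[0,0,0],[0,0,0]],[[0,0,0],[0,0,0]]], "fingers": 0, "grip_force": 35}}

```text
clock: 4.2
tool_pos: [0.4754, 0.1685, 0.1068]
eef_rot: [0.015, 1.0, 0.0, 0.0]
contact_force: [-0.1, 1.6, 0.8]
opening: 0.349
finger_force: 35.0
```

Emit:
{"fn": "step_arm", "kwargs": {"increments": [[[0,0,0.5],[0,0,0]],[[0,0,1],[0,0,0]],[[0,0,2],[0,0,0]],[[0,0,3],[0,0,0]],[[0,0,3],[0,0,0]],[[0,0,3],[0,0,0]],[[0,0,3],[0,0,0]],[[0,0,1.5],[0,0,0]],[[0,0,0],[0,0,0]],[[0,0,0],[0,0,0]]]}}

```text
clock: 5.2
tool_pos: [0.4748, 0.1675, 0.2764]
eef_rot: [0.015, 1.0, -0.0, -0.0]
contact_force: [0.8, -0.9, -4.1]
opening: 0.352
finger_force: 35.0
```

Emit:
{"fn": "step_arm", "kwargs": {"increments": [[[0,-2,0],[0,0,0]],[[0,-4,0],[0,0,0]],[[0,-4,0],[0,0,0]],[[0,-4,0],[0,0,0]],[[0,-4,0],[0,0,0]],[[0,-4,0],[0,0,0]],[[0,-4,0],[0,0,0]],[[0,-2,0],[0,0,0]],[[0,-1,0],[0,0,0]],[[0,0,0],[0,0,0]]]}}

```text
clock: 6.2
tool_pos: [0.4745, -0.1227, 0.2757]
eef_rot: [0.016, 1.0, 0.0, -0.001]
contact_force: [0.4, -0.3, -4.8]
opening: 0.344
finger_force: 35.0
```

Run:
```python
from h import *
p,d,c=snap('wrist');s=r.get_state();print(s['tool_pos'],s['contact_force'],s['opening'])
f=192/np.tan(np.radians(c['fov_y'])/2)
q=np.array(c['R'])@[.4815,-.215,.1]+c['t'];x=q[:2]/q[2];x=x*(1+c['k1']*(x@x));u=(x*f+[c['cx'],c['cy']]).astype(int)
x0=max(0,u[0]-90);y0=max(0,u[1]-75);print(u,x0,y0)
save('w2',cv2.resize(p[y0:y0+150,x0:x0+180],None,fx=4,fy=4,interpolation=cv2.INTER_CUBIC))
X=cloud(d,c);rr=np.hypot(X[:,:,0]-.4815,X[:,:,1]+.215)
for lo,hi in((.091,.099),(.102,.108)):
    k=(X[:,:,2]>lo)&(X[:,:,2]<hi)&(rr<.045);print(k.sum(),cv2.minEnclosingCircle(X[k][:,:2].astype(np.float32)),X[k].mean(0))
    if lo>.1:
        Q=X[k][:,:2]; w,V=np.linalg.eigh(np.cov(Q.T)); print('dog ang',np.degrees(np.arctan2(V[1,1],V[0,1])),w)
```

```text
[ 0.47490382 -0.12093247  0.27596486] [ 0.1933743   0.9590871  -4.46101338] 0.34555636418141683
[166 181] 76 106
2082 ((0.4833187758922577, -0.21332423388957977), 0.0340423658490181) [ 0.48217427 -0.2124566   0.0944687 ]
313 ((0.4838310480117798, -0.21413636207580566), 0.031524959951639175) [ 0.48206016 -0.21306966  0.10429251]
dog ang -170.9898945059195 [1.53032929e-05 6.26954426e-04]
```

View pics/w2.png

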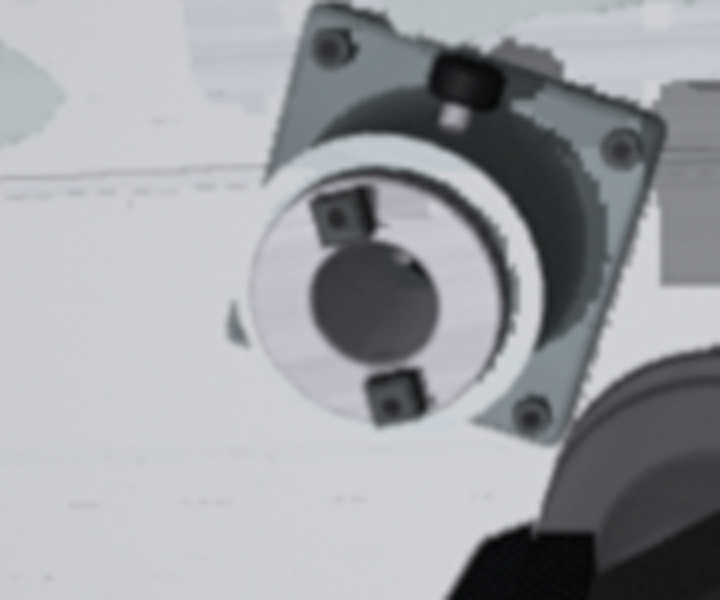

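The stand is clear in view. The dogs are at crop (343,216) and (396,397), the bore centre is near (375,302), and the holder is at the lower right.

Run:
```python
from h import *
p,d,c=load('wrist')
w=lambda L,z:onz(c,[(76+(a-1.5)/4,106+(b-1.5)/4) for a,b in L],z)
D=w([(343,216),(396,397)],.105);e=D[1]-D[0];print(D,D.mean(0),np.degrees(np.arctan2(e[1],e[0])),np.linalg.norm(e))
# bore rim & nose rim ellipse
g=p.mean(2).astype(np.uint8)
cir=[(310,302),(440,302),(375,240),(375,364),(328,258),(422,258),(328,346),(422,346)]
Q=w(cir,.095)[:,:2].astype(np.float32);print(cv2.minEnclosingCircle(Q),cv2.fitEllipse(Q))
X=cloud(d,c)
o=np.array([.483,-.2135]);V=X[:,:,:2]-o;rr=np.hypot(V[:,:,0],V[:,:,1])
k=(X[:,:,2]>.0985)&(X[:,:,2]<.109)&(rr<.034)
Q=X[k][:,:2];print('dogs rect',cv2.minAreaRect(Q.astype(np.float32)),k.sum())
k=(abs(X[:,:,2]-.095)<.003)&(rr<.045)
from scipy.optimize import least_squares
m=k.astype(np.uint8);cs,_=cv2.findContours(m,cv2.RETR_LIST,cv2.CHAIN_APPROX_NONE)
for C in cs:
    if len(C)<40: continue
    P=X[C[:,0,1],C[:,0,0]][:,:2]
    f=least_squares(lambda v:np.hypot(P[:,0]-v[0],P[:,1]-v[1])-v[2],[*o,.02],loss='soft_l1',f_scale=.001).x;print(len(C),f)
```

```text
[[ 0.45778145 -0.21572411  0.105     ]
 [ 0.50589123 -0.20739363  0.105     ]] [ 0.48183634 -0.21155887  0.105     ] 9.823676811782535 0.04882568684681407
((0.4830356538295746, -0.21308261156082153), 0.01804523728787899) ((0.483145534992218, -0.21298415958881378), (0.03297154977917671, 0.035699084401130676), 33.646873474121094)
dogs rect ((0.48361390829086304, -0.2130609005689621), (0.06269226223230362, 0.013670987449586391), 8.930777549743652) 355
134 [ 0.48182114 -0.21336124  0.01736274]
197 [ 0.48272813 -0.21333887  0.0327036 ]
```

Emit:
{"fn": "step_arm", "kwargs": {"increments": [[[0.26,-3,0],[0,0,5.4]],[[0.26,-3,0],[0,0,5.4]],[[0.26,-3.2,0],[0,0,5.4]],[[0,0,0],[0,0,5.4]],[[0,0,0],[0,0,5.4]],[[0,0,0],[0,0,0]],[[0,0,-2],[0,0,0]],[[0,0,-2],[0,0,0]],[[0,0,-2],[0,0,0]],[[0,0,0],[0,0,0]]]}}

```text
clock: 7.25
tool_pos: [0.4817, -0.2117, 0.2146]
eef_rot: [-0.22, 0.976, 0.002, -0.002]
contact_force: [-1.1, 0.8, -4.1]
opening: 0.35
finger_force: 35.0
```

```bash
cat > st.py <<'E'
from h import *
from scipy.spatial.transform import Rotation as T
s=r.get_state();R=T.from_quat(s['eef_rot']).as_matrix();print(s['clock'],s['tool_pos'].round(4),'hold ang',(np.degrees(np.arctan2(R[1,1],R[0,1]))-120).round(2),R[:2,2].round(4),'F',s['contact_force'].round(2),'M',s['moment'].round(3),s['opening'].round(3),s['q'].round(2))
E
python3 - <<'E'
from plant import r
r.snapshot('side')
E
python3 st.py
```

```text
Traceback (most recent call last):
  File "st.py", line 3, in <module>
    s=r.get_state();R=T.from_quat(s['eef_rot']).as_matrix();print(s['clock'],s['tool_pos'].round(4),'hold ang',(np.degrees(np.arctan2(R[1,1],R[0,1]))-120).round(2),R[:2,2].round(4),'F',s['contact_force'].round(2),'M',s['moment'].round(3),s['opening'].round(3),s['q'].round(2))
                                                                                                                                                                                                                                              ^^^^^^^^^^^^^^^^^^
AttributeError: 'float' object has no attribute 'round'
```

```bash
sed -i "s/s\['opening'\].round(3)/round(s['opening'],3)/" st.py; python3 st.py
```

```text
7.3 [ 0.4827 -0.2121  0.216 ] hold ang -4.63 [-0.0027  0.0014] F [ 0.63 -0.63 -3.24] M [ 0.009  0.003 -0.005] 0.351 [ 0.62  0.62 -0.47  1.87  0.4   0.74  1.93]
```

Emit:
{"fn": "step_arm", "kwargs": {"increments": [[[0,-0.1,-1],[0,0,0]],[[0,0,-1.5],[0,0,0]],[[0,0,-1.5],[0,0,0]],[[0,0,-1],[0,0,0]],[[0,0,-1],[0,0,0]],[[0,0,-0.7],[0,0,0]],[[0,0,-0.5],[0,0,0]],[[0,0,-0.3],[0,0,0]],[[0,0,0],[0,0,0]],[[0,0,0],[0,0,0]]]}}

```text
clock: 8.3
tool_pos: [0.4834, -0.2148, 0.142]
eef_rot: [-0.219, 0.976, -0.0, 0.0]
contact_force: [-0.1, 0.2, -3.8]
opening: 0.346
finger_force: 35.0
```

```bash
python3 st.py
```

```text
8.3 [ 0.4834 -0.2148  0.142 ] hold ang -4.68 [ 0.0005 -0.0001] F [-0.1   0.25 -3.75] M [ 0.055 -0.01  -0.012] 0.346 [ 0.57  0.73 -0.39  1.94  0.49  0.57  1.86]
```

Emit:
{"fn": "step_arm", "kwargs": {"increments": [[[0,0.1,-0.1],[0,0,0]],[[0,0,-0.1],[0,0,0]],[[0,0,-0.1],[0,0,0]],[[0,0,-0.1],[0,0,0]],[[0,0,-0.1],[0,0,0]],[[0,0,-0.1],[0,0,0]],[[0,0,-0.05],[0,0,0]],[[0,0,-0.05],[0,0,0]],[[0,0,0],[0,0,0]],[[0,0,0],[0,0,0]]]}}

```text
clock: 9.3
tool_pos: [0.4832, -0.2137, 0.1348]
eef_rot: [-0.219, 0.976, 0.0, -0.0]
contact_force: [0.0, 0.2, -4.3]
opening: 0.35
finger_force: 35.0
```

```bash
python3 st.py
```

```text
9.3 [ 0.4832 -0.2137  0.1348] hold ang -4.68 [-0.0001  0.0001] F [ 0.03  0.2  -4.27] M [ 0.025 -0.016  0.011] 0.35 [ 0.56  0.74 -0.38  1.94  0.5   0.55  1.85]
```

Emit:
{"fn": "step_arm", "kwargs": {"increments": [[[0,0,-0.03],[0,0,0]],[[0,0,-0.03],[0,0,0]],[[0,0,-0.03],[0,0,0]],[[0,0,-0.02],[0,0,0]],[[0,0,-0.02],[0,0,0]],[[0,0,0],[0,0,0]],[[0,0,0],[0,0,0]],[[0,0,0],[0,0,0]],[[0,0,0],[0,0,0]],[[0,0,0],[0,0,0]]]}}

```text
clock: 10.3
tool_pos: [0.4833, -0.2138, 0.1336]
eef_rot: [-0.219, 0.976, -0.0, 0.0]
contact_force: [-0.4, 0.8, 2.2]
opening: 0.349
finger_force: 35.0
```

```bash
python3 st.py
```

```text
10.3 [ 0.4833 -0.2138  0.1336] hold ang -4.68 [ 0.0002 -0.0001] F [-0.36  0.84  2.19] M [ 0.182  0.247 -0.016] 0.349 [ 0.56  0.74 -0.38  1.95  0.5   0.54  1.85]
```

The holder is resting on the dogs with about 6.5 N in total. Now I'll turn it by feel.

Emit:
{"fn": "step_arm", "kwargs": {"increments": [[[0,0,0],[0,0,1]],[[0,0,0],[0,0,1]],[[0,0,0],[0,0,1]],[[0,0,0],[0,0,1]],[[0,0,0],[0,0,1]],[[0,0,0],[0,0,1]],[[0,0,0],[0,0,1]],[[0,0,0],[0,0,1]],[[0,0,0],[0,0,0]],[[0,0,0],[0,0,0]]]}}

```text
clock: 11.3
tool_pos: [0.483, -0.2135, 0.1332]
eef_rot: [-0.287, 0.958, 0.0, -0.0]
contact_force: [0.9, 1.3, -3.4]
opening: 0.347
finger_force: 35.0
```

```bash
python3 st.py
```

```text
11.3 [ 0.483  -0.2135  0.1332] hold ang 3.33 [-0.0005  0.0005] F [ 0.92  1.29 -3.4 ] M [ 0.164 -0.072 -0.013] 0.347 [ 0.58  0.75 -0.42  1.94  0.55  0.56  1.94]
```

Emit:
{"fn": "step_arm", "kwargs": {"increments": [[[0,0,-0.03],[0,0,1]],[[0,0,0],[0,0,1]],[[0,0,0],[0,0,1]],[[0,0,0],[0,0,1]],[[0,0,0],[0,0,1]],[[0,0,0],[0,0,0.5]],[[0,0,-0.03],[0,0,0]],[[0,0,-0.03],[0,0,0]],[[0,0,0],[0,0,0]],[[0,0,0],[0,0,0]]]}}

```text
clock: 12.3
tool_pos: [0.4832, -0.2138, 0.1325]
eef_rot: [-0.332, 0.943, 0.0, -0.0]
contact_force: [-0.2, -0.0, -4.9]
opening: 0.352
finger_force: 35.0
```

```bash
python3 st.py
```

```text
12.3 [ 0.4832 -0.2138  0.1325] hold ang 8.82 [-0.0001  0.    ] F [-0.25 -0.04 -4.85] M [0.057 0.02  0.015] 0.352 [ 0.6   0.76 -0.44  1.94  0.58  0.57  2.01]
```

The slots have dropped over the dogs: free at 0.1325 with no dog load. Pressing down in small steps.

Emit:
{"fn": "step_arm", "kwargs": {"increments": [[[0,0,-0.05],[0,0,0]],[[0,0,-0.05],[0,0,0]],[[0,0,-0.05],[0,0,0]],[[0,0,-0.05],[0,0,0]],[[0,0,0],[0,0,0]],[[0,0,0],[0,0,0]],[[0,0,0],[0,0,0]],[[0,0,0],[0,0,0]],[[0,0,0],[0,0,0]],[[0,0,0],[0,0,0]]]}}

```text
clock: 13.3
tool_pos: [0.4834, -0.2138, 0.1307]
eef_rot: [-0.332, 0.943, -0.0, 0.0]
contact_force: [-0.4, 0.0, 1.5]
opening: 0.35
finger_force: 35.0
```

```bash
python3 st.py
```

```text
13.3 [ 0.4834 -0.2138  0.1307] hold ang 8.82 [ 0.0004 -0.0001] F [-0.41  0.03  1.51] M [ 0.016  0.013 -0.044] 0.35 [ 0.59  0.76 -0.44  1.95  0.58  0.56  2.01]
```

Spring contact at the expected height, with moments near zero. Continuing to press.

Emit:
{"fn": "step_arm", "kwargs": {"increments": [[[0,0,-0.03],[0,0,0]],[[0,0,-0.03],[0,0,0]],[[0,0,-0.03],[0,0,0]],[[0,0,-0.03],[0,0,0]],[[0,0,0],[0,0,0]],[[0,0,0],[0,0,0]],[[0,0,0],[0,0,0]],[[0,0,0],[0,0,0]],[[0,0,0],[0,0,0]],[[0,0,0],[0,0,0]]]}}

```text
clock: 14.3
tool_pos: [0.4834, -0.2138, 0.1294]
eef_rot: [-0.332, 0.943, -0.0, 0.0]
contact_force: [0.4, 0.3, 4.3]
opening: 0.35
finger_force: 35.0
```

```bash
python3 st.py
```

```text
14.3 [ 0.4834 -0.2138  0.1294] hold ang 8.82 [ 0.0003 -0.    ] F [0.39 0.31 4.31] M [ 0.009 -0.007 -0.007] 0.35 [ 0.59  0.76 -0.44  1.95  0.58  0.56  2.01]
```

Emit:
{"fn": "step_arm", "kwargs": {"increments": [[[0,0,-0.03],[0,0,0]],[[0,0,-0.03],[0,0,0]],[[0,0,-0.03],[0,0,0]],[[0,0,-0.03],[0,0,0]],[[0,0,-0.03],[0,0,0]],[[0,0,-0.03],[0,0,0]],[[0,0,0],[0,0,0]],[[0,0,0],[0,0,0]],[[0,0,0],[0,0,0]],[[0,0,0],[0,0,0]]]}}

```text
clock: 15.3
tool_pos: [0.4829, -0.2136, 0.1273]
eef_rot: [-0.332, 0.943, 0.0, -0.0]
contact_force: [0.3, 0.5, -4.2]
opening: 0.347
finger_force: 35.0
```

```bash
python3 st.py
```

```text
15.3 [ 0.4829 -0.2136  0.1273] hold ang 8.82 [-0.0007  0.0004] F [ 0.29  0.51 -4.24] M [ 0.104 -0.027 -0.036] 0.347 [ 0.59  0.76 -0.43  1.95  0.58  0.56  2.01]
```

The force fell back to the bare weight, so the stud is past the balls. Now lowering the flange home.

Emit:
{"fn": "step_arm", "kwargs": {"increments": [[[0,0,-0.06],[0,0,0]],[[0,0,-0.06],[0,0,0]],[[0,0,-0.06],[0,0,0]],[[0,0,-0.06],[0,0,0]],[[0,0,-0.05],[0,0,0]],[[0,0,-0.03],[0,0,0]],[[0,0,0],[0,0,0]],[[0,0,0],[0,0,0]],[[0,0,0],[0,0,0]],[[0,0,0],[0,0,0]]]}}

```text
clock: 16.3
tool_pos: [0.483, -0.2139, 0.124]
eef_rot: [-0.332, 0.943, 0.0, -0.0]
contact_force: [2.1, -1.1, -8.7]
opening: 0.35
finger_force: 35.0
```

```bash
python3 st.py
```

```text
16.3 [ 0.483  -0.2139  0.124 ] hold ang 8.81 [-0.0006  0.0001] F [ 2.06 -1.13 -8.65] M [-0.17  -0.166 -0.081] 0.35 [ 0.59  0.77 -0.43  1.95  0.59  0.55  2.  ]
```

Emit:
{"fn": "step_arm", "kwargs": {"increments": [[[0,0,-0.02],[0,0,0]],[[0,0,-0.02],[0,0,0]],[[0,0,-0.02],[0,0,0]],[[0,0,0],[0,0,0]],[[0,0,0],[0,0,0]],[[0,0,0],[0,0,0]],[[0,0,0],[0,0,0]],[[0,0,0],[0,0,0]],[[0,0,0],[0,0,0]],[[0,0,0],[0,0,0]]]}}

```text
clock: 17.3
tool_pos: [0.483, -0.2139, 0.1239]
eef_rot: [-0.332, 0.943, -0.0, -0.0]
contact_force: [-2.1, -0.5, 0.9]
opening: 0.347
finger_force: 35.0
```

```bash
python3 st.py
```

```text
17.3 [ 0.483  -0.2139  0.1239] hold ang 8.81 [-0.0003 -0.0002] F [-2.08 -0.45  0.87] M [-0.103  0.4    0.021] 0.347 [ 0.59  0.77 -0.43  1.95  0.59  0.55  2.  ]
```

Hard stop at 0.1239, as expected for home. One small extra press, then release.

Emit:
{"fn": "step_arm", "kwargs": {"increments": [[[0,0,-0.02],[0,0,0]],[[0,0,-0.02],[0,0,0]],[[0,0,0],[0,0,0]],[[0,0,0],[0,0,0]],[[0,0,0],[0,0,0]],[[0,0,0],[0,0,0]],[[0,0,0],[0,0,0]],[[0,0,0],[0,0,0]],[[0,0,0],[0,0,0]],[[0,0,0],[0,0,0]]]}}

```text
clock: 18.3
tool_pos: [0.483, -0.2139, 0.1238]
eef_rot: [-0.332, 0.943, -0.0, -0.0]
contact_force: [-2.9, -0.4, 5.4]
opening: 0.344
finger_force: 35.0
```

```bash
python3 st.py
```

```text
18.3 [ 0.483  -0.2139  0.1238] hold ang 8.81 [-0.0003 -0.0005] F [-2.86 -0.43  5.36] M [-0.157  0.67  -0.017] 0.344 [ 0.59  0.77 -0.43  1.95  0.59  0.55  2.  ]
```

Emit:
{"fn": "step_arm", "kwargs": {"increments": [[[0,0,0],[0,0,0]],[[0,0,0],[0,0,0]],[[0,0,0],[0,0,0]],[[0,0,0],[0,0,0]],[[0,0,0],[0,0,0]],[[0,0,0],[0,0,0]],[[0,0,0],[0,0,0]],[[0,0,0],[0,0,0]],[[0,0,0.5],[0,0,0]],[[0,0,1],[0,0,0]]], "fingers": 0.7}}

```text
clock: 19.3
tool_pos: [0.4828, -0.2136, 0.1384]
eef_rot: [-0.332, 0.943, 0.0, -0.001]
contact_force: [-0.4, -0.1, 0.1]
opening: 0.703
finger_force: 0.0
```

Emit:
{"fn": "step_arm", "kwargs": {"increments": [[[0,0,1.5],[0,0,0]],[[0,0,2],[0,0,0]],[[0,0,2],[0,0,0]],[[0,0,2],[0,0,0]],[[0,0,2],[0,0,0]],[[0,0,2],[0,0,0]],[[0,0,1],[0,0,0]],[[0,0,0],[0,0,0]],[[0,0,0],[0,0,0]],[[0,0,0],[0,0,0]]]}}

```text
clock: 20.3
tool_pos: [0.4825, -0.2136, 0.2624]
eef_rot: [-0.332, 0.943, 0.001, -0.001]
contact_force: [0.3, 0.4, -0.8]
opening: 0.697
finger_force: 0.0
```

```bash
python3 st.py
python3 - <<'E'
from h import *
p,d,c=snap('wrist');X=cloud(d,c);rr=np.hypot(X[:,:,0]-.483,X[:,:,1]+.2133)
for z,R in((.113,.03),(.155,.022)):
    k=(abs(X[:,:,2]-z)<.005)&(rr<R);print(z,k.sum(),np.median(X[k][:,2]),cv2.minEnclosingCircle(X[k][:,:2].astype(np.float32)))
q,_,_=snap('side')
im=np.hstack([cv2.resize(p,(448,336)),cv2.resize(q[200:290,245:340],(352,336),interpolation=cv2.INTER_CUBIC)])
save('end',im)
E
```

```text
20.3 [ 0.4825 -0.2136  0.2624] hold ang 8.83 [-0.002   0.0006] F [ 0.28  0.36 -0.8 ] M [0.025 0.038 0.   ] 0.697 [ 0.69  0.58 -0.58  1.81  0.4   0.87  2.16]
0.113 795 0.11276657460439235 ((0.48305049538612366, -0.21332059800624847), 0.025131376460194588)
0.155 1032 0.15481795526662034 ((0.4832165837287903, -0.21296954154968262), 0.017205361276865005)
```

View pics/end.png

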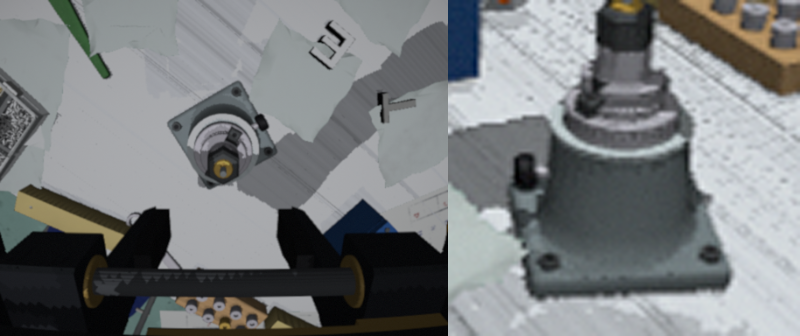

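The holder stands upright in the spindle with its slot over a dog. The flange top is at 0.1128 and the nut top at 0.1548, as expected for home (0.113 and 0.155), and the gripper is clear.

```bash
python3 -c "
from plant import r
print(r.finish_job())"
```

```text
the job is handed in; nothing more can be done
None
```

The collet holder is home in the spindle: slots over the dogs, pull stud snapped past the gripper's balls, flange down on the nose. It has been let go, the drill chuck was left in the rack, and the job was handed in at about 20 s; no verdict was returned.

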